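# Seat a plug-in board with its ejector levers

## Task

Take the plug-in board out of its storage stand, stand it in the slot of the board rack and let go; then draw it down level by swinging the rack's two ejector levers inward a little at a time by turns, never by pushing on the board itself. The left end carries the earth contact, so press the left lever home first and the right one after it, each until the board is felt to bottom, with a firm push of about 19 N on the lever and never more than 23 N. Leave the four things lying around where they are.

Things in the scene. Friction and masses are not known exactly. Their poses are not given: they have to be found in the camera images.
- grip (a point): centre of the aluminium grip bar (12 mm thick in x, 40 long in y, 20 high) on top of the loose upright green board (0.45 to 0.7 kg; plate 4 mm thick in x, 130 mm long in y (120 above the pins), lower edge 95 mm below this point). z up, y along the board. It starts in the stand; its y must end along the rack's y, the same way round (they start less than 0.7 rad apart)
- pin_left (a point): centre of the steel pin (8 mm diameter, 10 mm long, along x) at the board's +y end: 69 mm from mid-board, 39 mm below the grip point
- pin_right (a point): the same pin at the board's -y end
- stand: fixed black slotted storage stand, 70 x 110 mm, 39 mm high, origin under its middle on the table; the board stands in it with its lower edge at z = 8 mm
- rack: fixed one-slot board rack, base plate 110 x 230 x 8 mm, origin under its middle on the table, z up, y along the slot, +y is left as seen from the robot (yaw within 0.3 rad). The slot is centred on x = 0, y = 0, 6.4 mm wide and 133.2 mm long. The lever cheeks at y = +-77 to 91 mm reach up to z = 78 mm, as do the guides between them
- mouth (a point): mid-slot at the height of the guides' flared mouth, z = 76 mm in the rack: 17 mm wide there, 6.4 mm from z = 66 mm down. Flared end walls that centre the board along y begin at z = 43 mm, where they stand 4 mm clear of each end of the board
- contacts (a point): mid-slot at the height of the stiff sprung contacts, z = 22 mm in the rack, on which the board's lower edge stands when let in by its weight (pins then at z = 78 mm). About 8 N per end slides it down from there until its pins bottom hard on steel stop posts whose height differs from run to run (pins seated at z = 66.5 to 73.5 mm). It does not spring back
- pivot_left (a point): axis (along rack x) of the left lever, at rack y = 84 mm, z = 70 mm. A hook 15 mm inward of it presses the pin down as the handle swings inward: at lever angle v the pin can be no higher than z = 70 mm + 15 mm x tan(v), so it first meets the pin at v = 0.49 and is home between about -0.3 and 0.25, up to 0.2 lower while pressed hard
- pivot_right (a point): the same for the mirrored right lever, at rack y = -84 mm
- lever_left (a joint): angle v (rad) of the grey ejector lever at the rack's +y end. Its handle leans v - 0.35 rad outward from vertical (inward when negative). Starts at 1.05 to 1.2, limits -0.6 and 1.25; friction holds it where it is left. Pushing the handle 30 to 55 mm from the axis takes about 4 to 10 N on the way; once the pin has bottomed the force climbs 1 to 3 N per mm of push
- lever_right (a joint): the same for the mirrored lever at the rack's -y end
- handle_left (a point): centre of the left lever's handle pad, 47 mm from the lever axis, moves with the lever. The handle is 8 to 10 mm thick, 12 to 18 mm wide and ends 58 mm from the axis; push its outer face inward
- handle_right (a point): the same on the right lever
- screwdriver: blue-handled slotted screwdriver 178 mm long, lying at the back; leave alone
- stopwatch: white round stopwatch 76x53x14 mm, lying at the back; leave alone
- spirit_level: small bar-shaped spirit level 80x14x14 mm, lying at the back; leave alone
- compass: round black pocket compass, 48 mm across, lying at the back; leave alone

How it is judged:
On the way, in this order (a step that is already met when the one before it is completed fails the run):
1. the board stands in the rack's slot on the contacts, let go, both levers still swung out (x of pin_left in the frame of rack between -0.004 and 0.004 m and y of pin_left in the frame of rack between 0.065 and 0.073 m and x of pin_right in the frame of rack between -0.004 and 0.004 m and y of pin_right in the frame of rack between -0.073 and -0.065 m and z of pin_left in the frame of rack between 0.075 and 0.0815 m and z of pin_right in the frame of rack between 0.075 and 0.0815 m and value of joint each of lever_left, lever_right above 0.6 rad and contact force between the fingers and board below 0.3 N), for 0.2 s.
2. the left lever is pressed home with more than 16 N, the left end of the board down (x of pin_left in the frame of rack between -0.004 and 0.004 m and y of pin_left in the frame of rack between 0.065 and 0.073 m and x of pin_right in the frame of rack between -0.004 and 0.004 m and y of pin_right in the frame of rack between -0.073 and -0.065 m and z of pin_left in the frame of rack between 0.0635 and 0.075 m and value of joint lever_left below 0.4 rad and contact force between the fingers and lever_left above 16 N), for 0.1 s.
3. then the right lever is pressed home with more than 16 N, both ends of the board down (x of pin_left in the frame of rack between -0.004 and 0.004 m and y of pin_left in the frame of rack between 0.065 and 0.073 m and x of pin_right in the frame of rack between -0.004 and 0.004 m and y of pin_right in the frame of rack between -0.073 and -0.065 m and z of pin_left in the frame of rack between 0.0635 and 0.075 m and value of joint each of lever_left, lever_right below 0.4 rad and z of pin_right in the frame of rack between 0.0635 and 0.075 m and contact force between the fingers and lever_right above 16 N), for 0.1 s.
At the end, for the whole second after the job is handed in: the board stands in the rack's slot (pins within 4 mm of their places along x and y), both pins at z 63.5 to 75 mm in the rack, both levers below 0.4 rad, the board at rest and let go (x of pin_left in the frame of rack between -0.004 and 0.004 m and y of pin_left in the frame of rack between 0.065 and 0.073 m and x of pin_right in the frame of rack between -0.004 and 0.004 m and y of pin_right in the frame of rack between -0.073 and -0.065 m and z of pin_left in the frame of rack between 0.0635 and 0.075 m and value of joint each of lever_left, lever_right below 0.4 rad and z of pin_right in the frame of rack between 0.0635 and 0.075 m and linear speed of board below 0.01 m/s); the robot touches nothing.
It fails at once if a lever is pushed with more than 23 N (contact force between the fingers and lever_left above 23 N or contact force between the fingers and lever_right above 23 N).
It fails at once if the board is forced down without its levers (an end more than 3 mm below where it stood while that end's lever is still out beyond 0.6 rad) ((x of pin_left in the frame of rack between -0.004 and 0.004 m and y of pin_left in the frame of rack between 0.065 and 0.073 m and x of pin_right in the frame of rack between -0.004 and 0.004 m and y of pin_right in the frame of rack between -0.073 and -0.065 m and z of pin_left in the frame of rack below 0.075 m and value of joint lever_left above 0.6 rad) or (x of pin_left in the frame of rack between -0.004 and 0.004 m and y of pin_left in the frame of rack between 0.065 and 0.073 m and x of pin_right in the frame of rack between -0.004 and 0.004 m and y of pin_right in the frame of rack between -0.073 and -0.065 m and z of pin_right in the frame of rack below 0.075 m and value of joint lever_right above 0.6 rad)).
It fails at once if the board is drawn down crooked: one pin nearly home (z below 71.5 mm) while the other is still at its starting height (above 76.5 mm) ((x of pin_left in the frame of rack between -0.004 and 0.004 m and y of pin_left in the frame of rack between 0.065 and 0.073 m and x of pin_right in the frame of rack between -0.004 and 0.004 m and y of pin_right in the frame of rack between -0.073 and -0.065 m and z of pin_left in the frame of rack below 0.0715 m and z of pin_right in the frame of rack above 0.0765 m) or (x of pin_left in the frame of rack between -0.004 and 0.004 m and y of pin_left in the frame of rack between 0.065 and 0.073 m and x of pin_right in the frame of rack between -0.004 and 0.004 m and y of pin_right in the frame of rack between -0.073 and -0.065 m and z of pin_right in the frame of rack below 0.0715 m and z of pin_left in the frame of rack above 0.0765 m)).
It fails at once if a thing lying around is moved more than 15 mm (distance of any of screwdriver, stopwatch, spirit_level, compass from where it was at the start of the episode above 0.015 m).
It also fails if it takes over 72 s, if anything falls off the work surface, if the arm or the gripper's body presses on something with over 40 N, if the wrist force passes 120 N, or if a joint passes its speed limit or range.

## Robot

A 6-joint arm with a two-finger parallel gripper is mounted at the origin on a cart in front of the work surface, level with it; the furniture and walls round the work are solid. World frame = base frame: x ahead of the robot, y to its left, z up, the work surface at z = 0. Lengths are in m, angles in rad, forces in N, time in s.
With the tool pointing down it reaches from about 0.25 to 0.775 m from the base axis. Payload 8.9 kg.
Tool frame: the origin (TCP) lies midway between the tips of the shut fingers; the grasp point (between the pads) lies 19 mm behind it; z points along the fingers, y is the direction in which the jaws open and shut (so a half turn about z gives the same grasp; the last joint's range is limited). The gripper opens to 85 mm and grips with 20 to 120 N. Pads are 22 mm wide; open, the fingers measure 114 mm over their backs; the gripper's body (76 mm by 85 mm) begins 54 mm behind the grasp point. The pads swing forward as they close: fully open they stand 13 mm farther back than shut.
Start: joints at [-1.287, 0.291, -0.153, 1.127, 0, 1.431], TCP at [0.215, -0.479, 0.231] pointing down, gripper open.
Joint ranges: [-2.52, 2.52], [-0.91, 1.74], [-1.3, 1.37], [-1.96, 2.02], [-1.52, 1.47], [-3.14, 3.14]. Speed limits (rad/s): [2.22, 2.22, 2.79, 3.14, 3.14, 3.14].

## Interface

Orientations are given as a unit quaternion [x, y, z, w].
In Python, from workcell import telemetry, cams, ticket, finder gives the robot as it stands.
- The arm moves only by the shell command python3 -m jog 'ROWS' [FORCE]. ROWS is text: rows parted by semicolons, each of 7 numbers parted by spaces: the turn, a rotation vector about the tool's x, y, z in degrees, then the shift along the tool's x, y, z in mm, then the finger opening in mm, from 0 to 85.4. A call has 1 to 10 rows; each row is the pose to reach, as a shift and turn from the pose commanded when the call began, along the tool's axes at that moment; what a row does not reach only later rows make up. A row lasts 1/10 s, in which the tool goes at most 50 mm and 8.59 degrees, less where a joint would pass 70% of its speed; a pose out of reach is approached as far as the arm can. A call with a gripper value outside its range is refused whole. The fingers move at their own pace and stop on an object; FORCE is the grip in N (left out, the last holds). Time passes only in rows, so rows that repeat a pose let the fingers close. It gives the time, the measured TCP pose, the force and the opening at its end, in the units of the state.
- telemetry.state(): the state, without advancing time (a new reading comes with each control period).
- cams.capture(name): name is "side" or "top" or "wrist"; returns the picture (384x512x3 uint8, red, green, blue); there is no depth.
- cams.camera_model(name): a dict with "vertical_fov" (degrees; the focal length in pixels is half the picture's height over the tangent of half this angle, whatever the lens; pixels are square), "cx", "cy" (the principal point, pixels), "D" ([k1, k2, p1, p2, k3] as OpenCV has them; the pictures are not rectified), "extrinsics" (4x4, takes a point from camera to world coordinates). Camera axes: x right, y down, z forward; pixel columns grow to the right and rows downward; lengths in m; the calibration is good to about 2 mm. A picture is of the moment at which its call begins: read the wrist's pose just before it. camera_model takes no time and is no camera call; for the wrist camera it gives the pose at the moment of the call.
- ticket.finish_job(): hands the job in, once; it reports no verdict.
Trained networks look in the newest picture that a camera, given by its name, has taken for a name from the list of things; names that differ only in an ending like _2 or _b are one class to them, and where a whole thing is asked for, a point or a joint stands for the part that bears it (a point fixed in the world has none). Each returns a list of dicts, best first, with "conf" (0 to 1); they miss things now and then, are a little off and sometimes report something else, mostly with a low value. They report only what shows in the picture. A call takes as long as a camera call.
- finder.outline_of(label, camera): "mask" (384x512 bool, what is visible of it) and "centre" ([column, row] in pixels, amid what is visible of it).
The state is a dict: "t": time; "joints": joint angles; "dq": joint speeds; "joint_efforts": joint torques, N m; "ee_pos": TCP position; "tool_rot": TCP orientation; "force": force on the tool from outside, world axes, zero at the start; "moment": the same for the moment, N m; "width": finger opening in m.
Only numpy, scipy, OpenCV 4.12 (cv2) and the standard library are available. Lean on these libraries where they do the work, as an engineer would, in place of code of your own. Each camera call takes 0.05 s, during which the arm holds its last target.

## Working session

There is one attempt and no reset: what is moved stays moved. The work goes in short steps, Python scripts to look and compute and a shell command to move; the robot and the scene stay as the last step left them, time stands still between calls to the robot, and variables do not carry over. Pictures are saved under pics/ and viewed, and the job is handed in when it is done.

```bash
ls; mkdir -p pics; python3 - <<'E'
from workcell import telemetry, cams
import cv2,numpy as np
print(telemetry.state())
for n in ["side","top","wrist"]:
    im=cams.capture(n); cv2.imwrite(f"pics/{n}0.png",im[:,:,::-1])
    m=cams.camera_model(n); print(n,m)
E
```

```text
pics
{'t': 0.0, 'joints': array([-1.28725152e+00,  2.91279621e-01, -1.54105489e-01,  1.12667174e+00,
       -3.47921098e-05,  1.43149542e+00]), 'dq': array([ 8.08205013e-04, -3.21389031e-04,  1.19165474e-03,  9.33912630e-04,
       -4.00865237e-04,  4.95269392e-06]), 'joint_efforts': array([ 3.43890933e-03, -5.37145686e+01,  3.31366253e+01,  1.60226208e-02,
        1.57653599e-04, -1.42488960e-05]), 'ee_pos': array([ 0.21531248, -0.47835989,  0.23074041]), 'tool_rot': array([ 9.77733120e-01,  2.09851254e-01, -6.27672338e-05, -6.27371081e-04]), 'force': array([ 0.72524782, -0.02071612,  0.29168306]), 'moment': array([-0.01945516,  0.05135884, -0.01988616]), 'width': 0.0853764504816805}
side {'vertical_fov': 55.48642347910044, 'cx': 255.84931508189723, 'cy': 190.07936941087425, 'D': array([-0.06539403,  0.        ,  0.        ,  0.        ,  0.        ]), 'extrinsics': array([[ 0.99679503, -0.03964026,  0.06948604,  0.56336671],
       [-0.07916295, -0.61393825,  0.78537447, -0.70428478],
       [ 0.01152769, -0.78835809, -0.61510864,  0.65874491],
       [ 0.        ,  0.        ,  0.
[... 186 characters left out ...]
     ]), 'extrinsics': array([[-0.01858427, -0.98758707,  0.15596927,  0.46069207],
       [-0.9993171 ,  0.02333026,  0.02865358, -0.01878544],
       [-0.03193671, -0.15533025, -0.98734622,  0.96695201],
       [ 0.        ,  0.        ,  0.        ,  1.        ]])}
wrist {'vertical_fov': 69.65080950575057, 'cx': 257.87197018155103, 'cy': 192.1967948762771, 'D': array([-0.02596208,  0.        ,  0.        ,  0.        ,  0.        ]), 'extrinsics': array([[ 0.4104198 , -0.88075807, -0.2362643 ,  0.27632076],
       [-0.91189551, -0.39682235, -0.10477877, -0.45204524],
       [-0.00147021,  0.25845164, -0.96602308,  0.37429121],
       [ 0.        ,  0.        ,  0.        ,  1.        ]])}
```

View pics/top0.png

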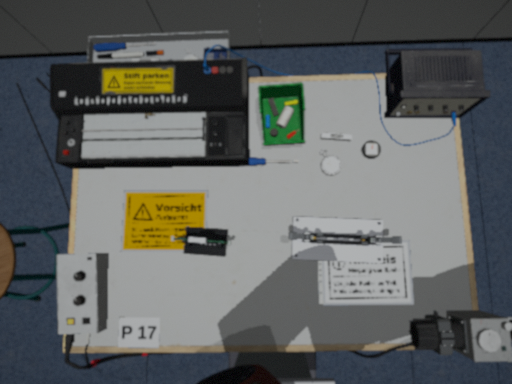

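View pics/side0.png

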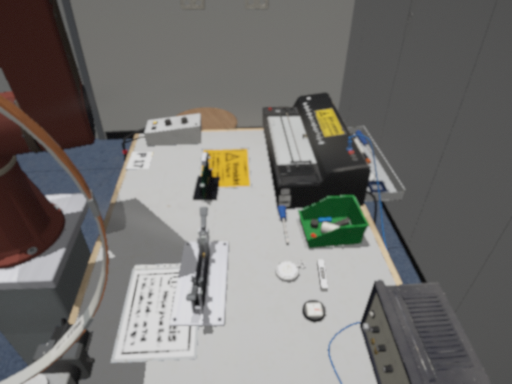

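View pics/wrist0.png

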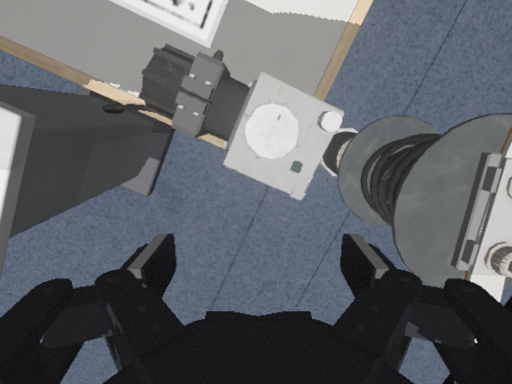

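```bash
cat > h.py <<'E'
import numpy as np,cv2
from workcell import telemetry,cams,finder
from scipy.spatial.transform import Rotation as R
def K(m,h=384):
    f=h/2/np.tan(np.radians(m['vertical_fov']/2)); return np.array([[f,0,m['cx']],[0,f,m['cy']],[0,0,1.]])
def ray(n,uv,m=None):
    m=m or cams.camera_model(n)
    p=cv2.undistortPoints(np.array(uv,float).reshape(-1,1,2),K(m),m['D']).reshape(-1,2)
    E=m['extrinsics']; d=np.c_[p,np.ones(len(p))]@E[:3,:3].T
    return E[:3,3],d
def onz(n,uv,z,m=None):
    o,d=ray(n,uv,m); return o+d*((z-o[2])/d[:,2])[:,None]
def proj(n,P,m=None):
    m=m or cams.camera_model(n); E=m['extrinsics']
    Pc=(np.array(P,float).reshape(-1,3)-E[:3,3])@E[:3,:3]
    return cv2.projectPoints(Pc,np.zeros(3),np.zeros(3),K(m),m['D'])[0].reshape(-1,2)
E
python3 - <<'E'
from h import *
for n in ["top","side"]:
    for l in ["grip","pin_left","pin_right","stand","rack","lever_left","lever_right","handle_left","handle_right","screwdriver","stopwatch","spirit_level","compass"]:
        r=finder.outline_of(l,n)
        print(n,l,[(round(x['conf'],2),np.round(x['centre']),x['mask'].sum(),cv2.boundingRect(x['mask'].astype(np.uint8))) for x in r[:3]])
        if r: np.save(f"pics/{n}_{l}.npy",r[0]['mask'])
E
```

```text
top grip [(0.58, array([203., 238.]), np.int64(214), (180, 237, 51, 8))]
top pin_left [(0.69, array([201., 240.]), np.int64(175), (172, 237, 58, 7))]
top pin_right [(0.51, array([198., 241.]), np.int64(216), (182, 236, 48, 9))]
top stand [(0.9, array([206., 242.]), np.int64(874), (184, 227, 43, 29)), (0.37, array([296., 233.]), np.int64(132), (288, 232, 24, 8))]
top rack [(0.95, array([340., 241.]), np.int64(4104), (288, 216, 114, 47))]
top lever_left [(0.64, array([295., 236.]), np.int64(141), (287, 232, 25, 8))]
top lever_right [(0.72, array([337., 240.]), np.int64(4250), (288, 216, 114, 47)), (0.66, array([389., 240.]), np.int64(166), (373, 236, 29, 8)), (0.61, array([204., 240.]), np.int64(195), (173, 237, 57, 8))]
top handle_left [(0.63, array([297., 235.]), np.int64(82), (289, 233, 20, 7)), (0.56, array([328., 166.]), np.int64(355), (320, 153, 21, 23))]
top handle_right [(0.73, array([392., 239.]), np.int64(140), (374, 236, 28, 8))]
top screwdriver [(0.53, array([258., 161.]), np.int64(201), (248, 157, 46, 9)), (0.39, array([342., 240.]), np.int64(4209), (288, 216, 115, 48))]
t
[... 948 characters left out ...]
29)), (0.32, array([207., 172.]), np.int64(243), (201, 153, 7, 46))]
side lever_right []
side handle_left [(0.64, array([201., 215.]), np.int64(169), (199, 207, 8, 28))]
side handle_right [(0.51, array([191., 293.]), np.int64(125), (186, 286, 13, 15))]
side screwdriver [(0.72, array([283., 213.]), np.int64(96), (278, 206, 8, 15)), (0.61, array([194., 294.]), np.int64(145), (186, 285, 13, 16))]
side stopwatch [(0.83, array([287., 269.]), np.int64(385), (276, 261, 25, 20))]
side spirit_level [(0.68, array([202., 217.]), np.int64(166), (199, 207, 8, 28)), (0.59, array([321., 278.]), np.int64(251), (317, 259, 11, 33))]
side compass [(0.65, array([314., 310.]), np.int64(391), (302, 300, 23, 22))]
```

```bash
python3 - <<'E'
from h import *
t=cv2.imread("pics/top0.png")
cv2.imwrite("pics/z1.png",cv2.resize(t[205:275,275:415],None,fx=5.6,fy=5.6,interpolation=cv2.INTER_CUBIC))
cv2.imwrite("pics/z2.png",cv2.resize(t[215:270,160:250],None,fx=8,fy=8,interpolation=cv2.INTER_CUBIC))
print(onz("top",[[292,217],[384,220]],0.008), onz("top",[[384,262],[205,240],[182,240],[230,240],[288,236],[402,240]],0.1))
E
```

```text
[[ 0.54942532 -0.06962766  0.008     ]
 [ 0.53661443 -0.30321787  0.008     ]] [[ 0.43422809 -0.26946939  0.1       ]
 [ 0.49187685  0.13781447  0.1       ]
 [ 0.49288892  0.19150478  0.1       ]
 [ 0.49076614  0.07975173  0.1       ]
 [ 0.49728682 -0.05419388  0.1       ]
 [ 0.48278893 -0.31362816  0.1       ]]
```

View pics/z1.png

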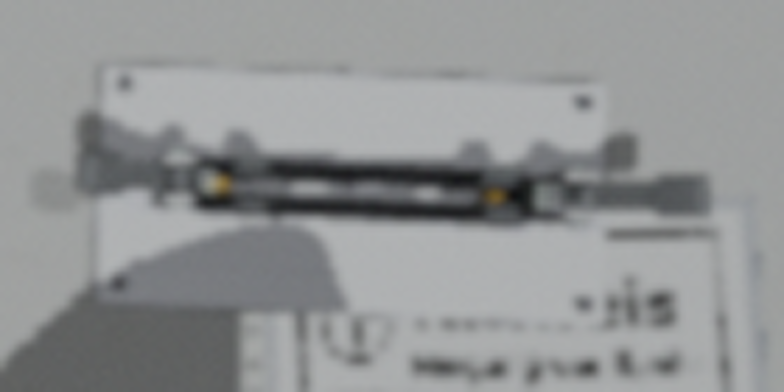

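View pics/z2.png

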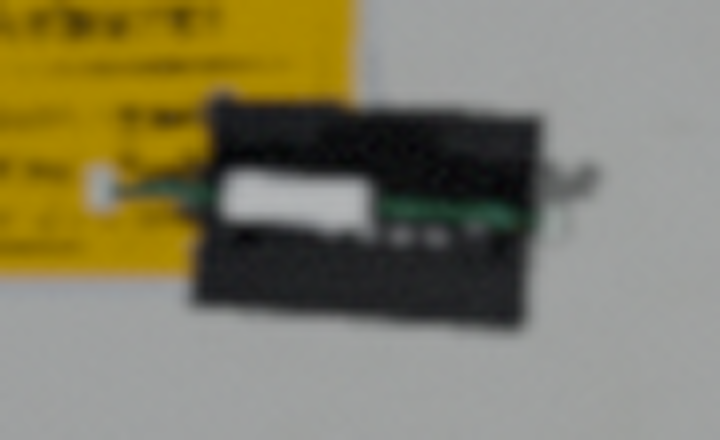

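```bash
cat >> h.py <<'E'
def Rdown(yaw,tilt=None):
    c,s=np.cos(yaw),np.sin(yaw)
    r=np.array([[c,s,0],[s,-c,0],[0,0,-1.]]); return r
def plan(p,yawdeg,s=None):
    s=s or telemetry.state(); R0=R.from_quat(s['tool_rot']).as_matrix()
    rv=R.from_matrix(R0.T@Rdown(np.radians(yawdeg))).as_rotvec(degrees=True)
    print("turn",np.round(rv,2),"shift",np.round(1000*R0.T@(np.array(p)-s['ee_pos']),1))
E
python3 - <<'E'
from h import *
plan([0.488,-0.26,0.28],87)
E
```

```text
turn [  0.     0.   -62.77] shift [338.4 -87.7 -48.7]
```

```bash
python3 -m jog '0 0 -8 42 -11 -6 85; 0 0 -16 84 -22 -12 85; 0 0 -24 127 -33 -18 85; 0 0 -32 169 -44 -24 85; 0 0 -40 211 -55 -30 85; 0 0 -48 254 -66 -36 85; 0 0 -56 296 -77 -42 85; 0 0 -62.8 338 -88 -49 85; 0 0 -62.8 338 -88 -49 85; 0 0 -62.8 338 -88 -49 85' 
python3 - <<'E'
from h import *
im=cams.capture("wrist"); cv2.imwrite("pics/w1.png",im[:,:,::-1])
for l in ["rack","lever_left","lever_right"]:
    r=finder.outline_of(l,"wrist"); print(l,[(round(x['conf'],2),np.round(x['centre'],1),cv2.boundingRect(x['mask'].astype(np.uint8))) for x in r[:3]])
s=telemetry.state(); print(s['t'],s['ee_pos'],s['tool_rot'],s['force'])
import pickle; pickle.dump(cams.camera_model("wrist"),open("pics/w1.pkl","wb"))
E
```

```text
t: 2.45
ee_pos: [0.4881, -0.2592, 0.2802]
tool_rot: [0.725, 0.689, -0.0, -0.0]
force: [-0.5, 0.3, 0.4]
width: 0.085
rack [(0.74, array([258.4,  99.3]), (218, 0, 81, 218)), (0.71, array([393.2,  94. ]), (372, 77, 51, 39)), (0.35, array([253.5,  20.8]), (253, 0, 11, 43))]
lever_left [(0.76, array([258.3,  22.2]), (253, 0, 11, 43))]
lever_right [(0.76, array([257. , 196.6]), (248, 166, 16, 50))]
2.65 [ 0.48666642 -0.26062826  0.28015958] [ 7.25996750e-01  6.87698095e-01 -1.26541797e-04 -1.81437105e-04] [-0.43523701  0.55203703 -0.16740914]
```

View pics/w1.png

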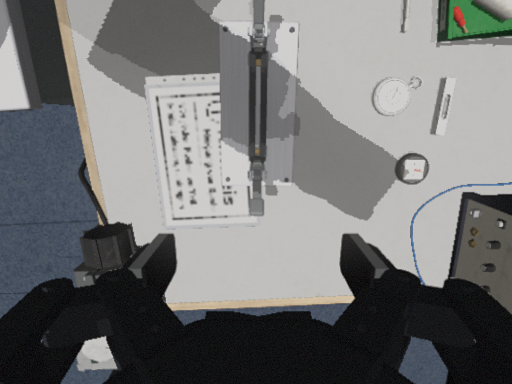

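```bash
python3 - <<'E'
from h import *
t=cv2.imread("pics/w1.png")
cv2.imwrite("pics/z3.png",cv2.resize(t[0:110,200:320],None,fx=5.4,fy=5.4,interpolation=cv2.INTER_CUBIC))
cv2.imwrite("pics/z4.png",cv2.resize(t[110:220,200:320],None,fx=5.4,fy=5.4,interpolation=cv2.INTER_CUBIC))
E
```

```text
(no output)
```

View pics/z3.png

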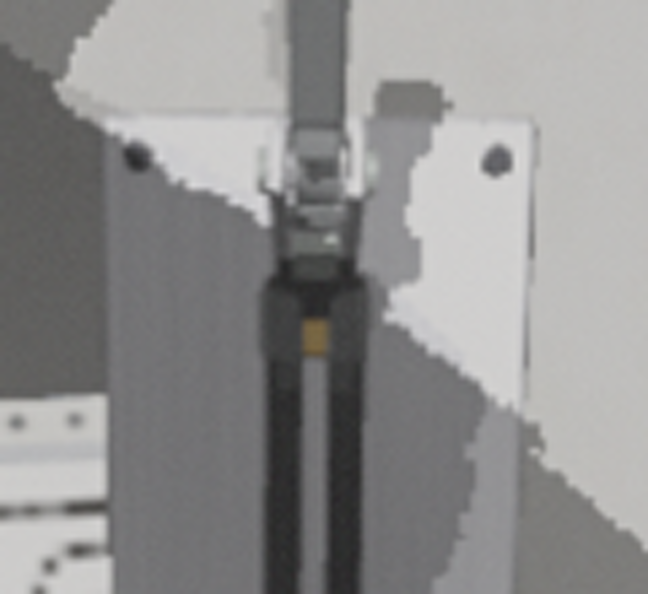

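View pics/z4.png

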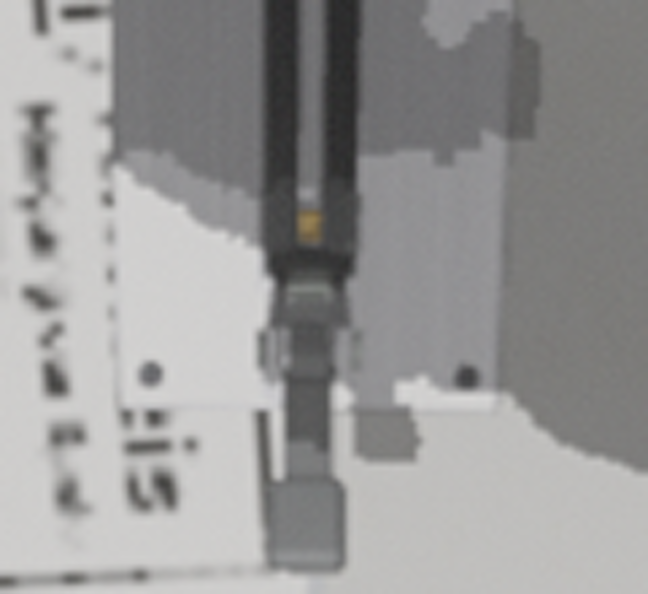

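```bash
cat >fit.py <<'E'
from h import *
import pickle
from scipy.optimize import least_squares
m=pickle.load(open("pics/w1.pkl","rb"))
def px(u,v,s,ox,oy): return [ (u+.5)/s-.5+ox,(v+.5)/s-.5+oy]
W=[px(107,118,5.4,200,0),px(533,122,5.4,200,0),px(120,408,5.4,200,110),px(497,408,5.4,200,110)]
# wrist img: up=+y, right=+x
Q=np.array([[-.055,.115,.008],[.055,.115,.008],[-.055,-.115,.008],[.055,-.115,.008]])
T=[px(97,65,5.6,275,205),px(605,82,5.6,275,205),px(97,300,5.6,275,205)]
QT=np.array([[.055,.115,.008],[.055,-.115,.008],[-.055,.115,.008]])
def tf(p,Q):
    c,s=np.cos(p[2]),np.sin(p[2]); return np.c_[p[0]+c*Q[:,0]-s*Q[:,1],p[1]+s*Q[:,0]+c*Q[:,1],Q[:,2]]
fw=lambda p:(proj("wrist",tf(p,Q),m)-W).ravel()
ft=lambda p:(proj("top",tf(p,QT))-T).ravel()
for f in (fw,ft,lambda p:np.r_[fw(p),ft(p)]):
    r=least_squares(f,[.488,-.183,-.05]); print(np.round(r.x,4),np.round(r.fun,2))
p=least_squares(fw,[.488,-.183,-.05]).x
# slot px in wrist: slot walls at mouth z .078 at ends
print(proj("wrist",tf(p,np.array([[0,.07,.078],[0,-.07,.078],[-.0085,.06,.076],[.0085,.06,.076]])),m))
print(onz("wrist",W,.008,m))
E
python3 fit.py
```

```text
[ 0.4919 -0.1824 -0.066 ] [-1.42 -1.09  1.2  -0.75 -0.43  0.85  0.69  1.69]
[ 0.4913 -0.1824 -0.0589] [ 0.51 -0.6   0.19 -0.32 -0.7   0.88]
[ 0.4918 -0.1824 -0.0645] [-1.65 -1.03  0.97 -0.84 -0.41  0.89  0.71  1.63  0.64 -1.02  0.31 -0.24
 -0.81  0.44]
[[258.40215262  43.49111394]
 [257.02037222 164.99285143]
 [250.93889539  53.28080045]
 [265.64504962  53.47022962]]
[[ 0.44642824 -0.06548163  0.008     ]
 [ 0.55274103 -0.07214782  0.008     ]
 [ 0.4302393  -0.29222715  0.008     ]
 [ 0.53820091 -0.29804915  0.008     ]]
```

```bash
python3 - <<'E'
from h import *
plan([0.49,0.14,0.24],87)
print(onz("top",[[160+298/8,215+198/8]],0.113))
E
```

```text
turn [-0.03 -0.   -0.1 ] shift [400.2 -18.3  40.2]
[[0.49231315 0.15326043 0.113     ]]
```

```bash
python3 -m jog '0 0 0 45 -2 4 85; 0 0 0 90 -4 8 85; 0 0 0 135 -6 12 85; 0 0 0 180 -8 16 85; 0 0 0 225 -10 20 85; 0 0 0 270 -12 25 85; 0 0 0 315 -14 30 85; 0 0 0 360 -16 35 85; 0 0 0 400 -18 40 85; 0 0 0 400 -18 40 85' 
python3 - <<'E'
from h import *
im=cams.capture("wrist"); cv2.imwrite("pics/w2.png",im[:,:,::-1])
import pickle; pickle.dump(cams.camera_model("wrist"),open("pics/w2.pkl","wb"))
for l in ["grip","stand"]:
    r=finder.outline_of(l,"wrist"); print(l,[(round(x['conf'],2),np.round(x['centre'],1),cv2.boundingRect(x['mask'].astype(np.uint8))) for x in r[:3]])
s=telemetry.state(); print(s['t'],s['ee_pos'],s['tool_rot'],s['force'])
cv2.imwrite("pics/z5.png",cv2.resize(im[100:250,190:350,::-1],None,fx=4,fy=4,interpolation=cv2.INTER_CUBIC))
E
```

```text
t: 3.65
ee_pos: [0.4895, 0.1435, 0.2397]
tool_rot: [0.724, 0.689, 0.0, -0.001]
force: [-0.3, -0.6, -1.1]
width: 0.0852
grip [(0.58, array([257.9, 163.8]), (253, 99, 16, 125))]
stand [(0.65, array([253.3, 149.5]), (234, 116, 54, 82))]
3.8 [0.49032637 0.13966467 0.24033482] [ 7.25535653e-01  6.88184546e-01 -1.64236934e-04  1.41763438e-04] [-0.241564   -0.22331696  0.07969017]
```

View pics/w2.png

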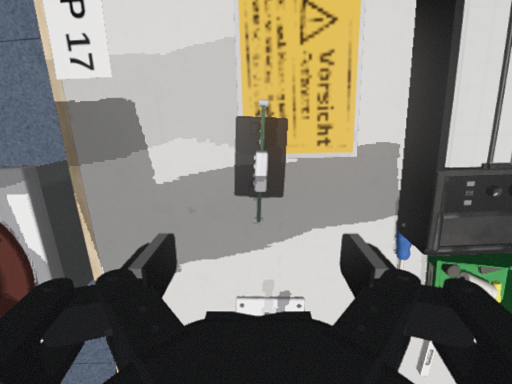

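View pics/z5.png

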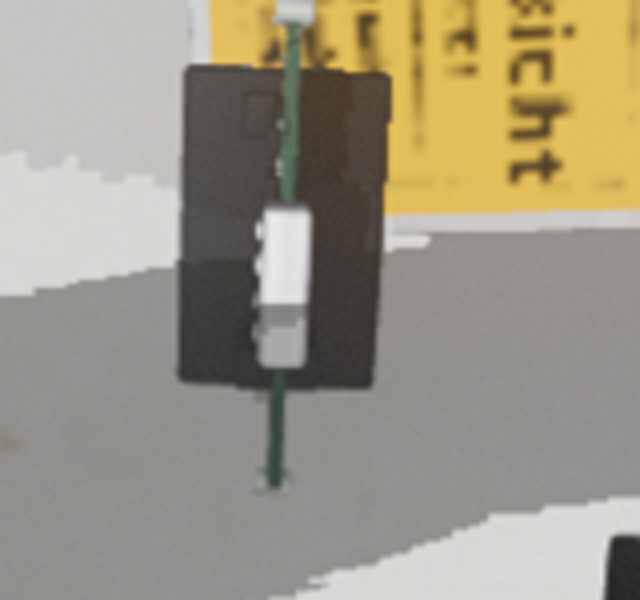

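```bash
python3 - <<'E'
from h import *
import pickle
m=pickle.load(open("pics/w2.pkl","rb"))
f=lambda u,v:[190+u/4,100+v/4]
P=onz("wrist",[f(265,207),f(311,209),f(304,366),f(259,365)],.113,m);print(P,P.mean(0),np.linalg.norm(P[0]-P[3]))
d=(P[0]+P[1]-P[2]-P[3]); print("yaw bar",np.arctan2(-d[0],d[1]))
Q=onz("wrist",[f(295,10),f(273,484)],.064+.004,m);print(Q,Q.mean(0)); d=Q[0]-Q[1];print(np.linalg.norm(d),np.arctan2(-d[0],d[1]))
print(P.mean(0)[:2])
E
```

```text
[[0.49119665 0.17528694 0.113     ]
 [0.50238894 0.17424114 0.113     ]
 [0.49899483 0.13470846 0.113     ]
 [0.48762424 0.13553767 0.113     ]] [0.49505116 0.15494355 0.113     ] 0.039909484954842867
yaw bar -0.08764518071913632
[[0.50156312 0.22321479 0.068     ]
 [0.48873516 0.08611495 0.068     ]] [0.49514914 0.15466487 0.068     ]
0.1376986682261505 -0.09329493710517014
[0.49505116 0.15494355]
```

```bash
python3 - <<'E'
from h import *
plan([0.4951,0.1548,0.086],84.8)
E
```

```text
turn [-0.    0.02  2.17] shift [ 15.4   4.  154.3]
```

```bash
python3 -m jog '0 0 1 8 2 20 85; 0 0 2.2 15.4 4 50 85; 0 0 2.2 15.4 4 80 85; 0 0 2.2 15.4 4 110 85; 0 0 2.2 15.4 4 135 85; 0 0 2.2 15.4 4 154.3 85;0 0 2.2 15.4 4 154.3 85; 0 0 2.2 15.4 4 154.3 85' 60
python3 - <<'E'
from h import *
im=cams.capture("wrist"); cv2.imwrite("pics/w3.png",im[:,:,::-1])
s=telemetry.state(); print(s['t'],s['ee_pos'],s['tool_rot'],s['force'])
E
```

```text
t: 4.6
ee_pos: [0.4955, 0.1545, 0.0866]
tool_rot: [0.739, 0.674, -0.0, 0.0]
force: [0.2, 0.2, 0.2]
width: 0.0848
4.65 [0.49602258 0.15487223 0.08710234] [7.38860423e-01 6.73858174e-01 5.25048516e-04 4.01114592e-04] [0.03029515 0.56076184 0.17903923]
```

View pics/w3.png

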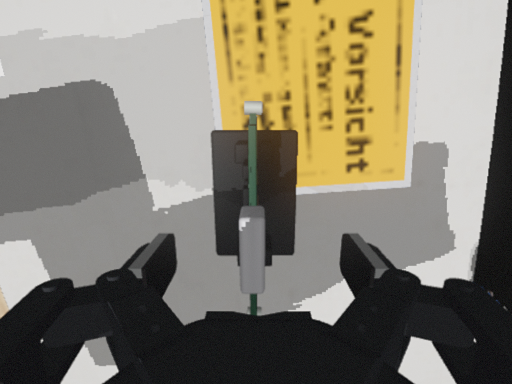

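```bash
python3 -m jog '0 0 0 0 0 0 40; 0 0 0 0 0 0 20; 0 0 0 0 0 0 5; 0 0 0 0 0 0 5; 0 0 0 0 0 0 5; 0 0 0 0 0 0 5; 0 0 0 0 0 0 5; 0 0 0 0 0 0 5; 0 0 0 0 0 0 5; 0 0 0 0 0 0 5' 60
```

```text
t: 5.65
ee_pos: [0.4945, 0.1559, 0.0863]
tool_rot: [0.738, 0.675, -0.0, -0.0]
force: [-2.8, 0.9, 6.5]
width: 0.0107
```

```bash
python3 -m jog '0 0 0 0 0 -3 5; 0 0 0 0 0 -10 5; 0 0 0 0 0 -20 5; 0 0 0 0 0 -35 5; 0 0 0 0 0 -55 5; 0 0 0 0 0 -75 5; 0 0 0 0 0 -95 5; 0 0 0 0 0 -115 5; 0 0 0 0 0 -140 5; 0 0 0 0 0 -140 5' 
python3 - <<'E'
from h import *
im=cams.capture("wrist"); cv2.imwrite("pics/w4.png",im[:,:,::-1])
im=cams.capture("side"); cv2.imwrite("pics/s4.png",im[:,:,::-1])
s=telemetry.state(); print(s['t'],s['ee_pos'],s['tool_rot'],s['force'],s['width'])
E
```

```text
t: 6.65
ee_pos: [0.497, 0.1561, 0.2294]
tool_rot: [0.738, 0.674, 0.002, 0.002]
force: [0.6, -0.5, -5.5]
width: 0.0113
6.75 [0.49524347 0.15571862 0.22595711] [7.38322587e-01 6.74447642e-01 2.90182364e-04 2.25614468e-04] [-0.22197894  0.32158766 -5.24732957] 0.010731833362334542
```

View pics/w4.png

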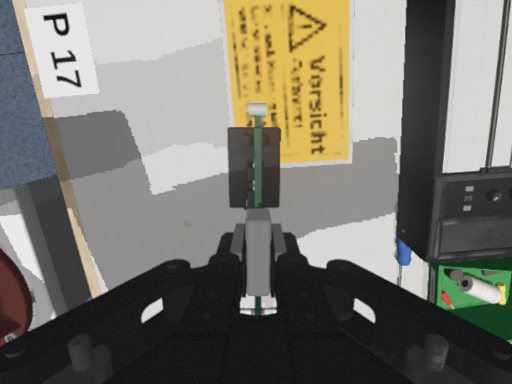

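View pics/s4.png

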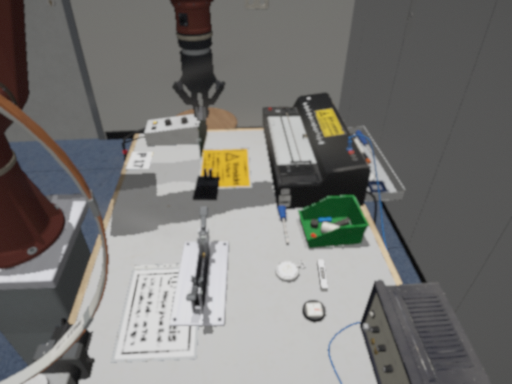

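```bash
python3 - <<'E'
from h import *
s=telemetry.state()
q=onz("wrist",[[257.5,109.5],[258,305]],.204+.003); print(q,q-s['ee_pos'])
Rm=R.from_quat(s['tool_rot']).as_matrix(); print((q-s['ee_pos'])@Rm)
plan([0.4918,-0.1824,0.228],90-3.5)
t=cv2.imread("pics/w4.png"); cv2.imwrite("pics/z6.png",cv2.resize(t[90:330,190:330],None,fx=2.5,fy=2.5))
E
```

```text
[[0.50277273 0.22551294 0.207     ]
 [0.49148493 0.09742443 0.207     ]] [[ 0.00752926  0.06979433 -0.01895711]
 [-0.00375854 -0.05829419 -0.01895711]]
[[ 0.07018666  0.00118652  0.01896669]
 [-0.05839788  0.00150356  0.01895096]]
turn [ 0.04 -0.01 -1.68] shift [-337.    27.1   -2.1]
```

View pics/z6.png

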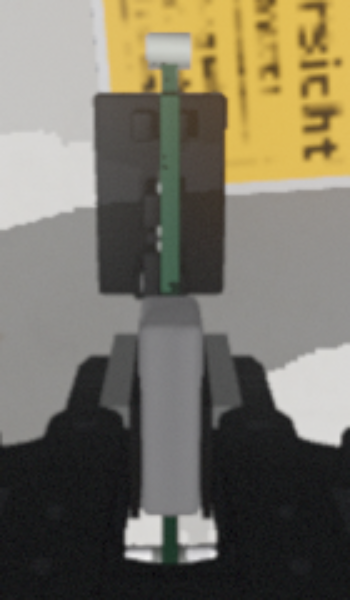

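```bash
python3 -m jog '0 0 -0.1 -15 1 -2 5; 0 0 -0.3 -45 4 -2 5; 0 0 -0.5 -85 7 -2 5; 0 0 -0.8 -130 11 -2 5; 0 0 -1 -175 15 -2 5; 0 0 -1.2 -220 19 -2 5; 0 0 -1.4 -260 22 -2 5; 0 0 -1.6 -300 25 -2 5; 0 0 -1.7 -325 26.5 -2 5; 0 0 -1.7 -337 27.1 -2 5' 
python3 -m jog '0 0 0 0 0 0 5; 0 0 0 0 0 0 5; 0 0 0 0 0 0 5'
python3 - <<'E'
from h import *
im=cams.capture("wrist"); cv2.imwrite("pics/w5.png",im[:,:,::-1])
import pickle; pickle.dump(cams.camera_model("wrist"),open("pics/w5.pkl","wb"))
im=cams.capture("side"); cv2.imwrite("pics/s5.png",im[:,:,::-1])
s=telemetry.state(); print(s['t'],s['ee_pos'],s['tool_rot'],s['force'],s['width'])
E
```

```text
t: 7.75
ee_pos: [0.4907, -0.1843, 0.2263]
tool_rot: [0.729, 0.684, -0.001, -0.001]
force: [-0.5, -0.3, -4.7]
width: 0.0111
t: 8.05
ee_pos: [0.4916, -0.1811, 0.2276]
tool_rot: [0.728, 0.686, 0.0, -0.001]
force: [-0.1, -0.2, -4.8]
width: 0.0107
8.15 [ 0.49172309 -0.18123124  0.22789797] [ 7.27739678e-01  6.85853422e-01  3.19225426e-05 -2.10622364e-04] [-0.71564781 -0.08982461 -5.62870454] 0.011118670991620032
```

View pics/w5.png

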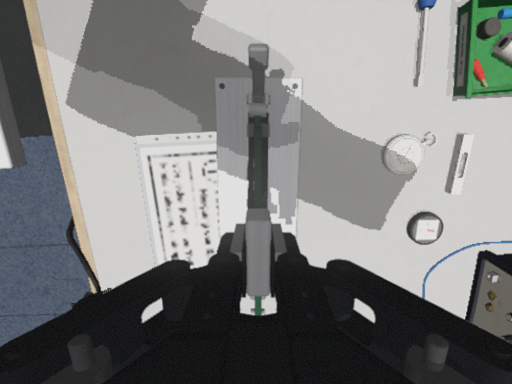

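View pics/s5.png

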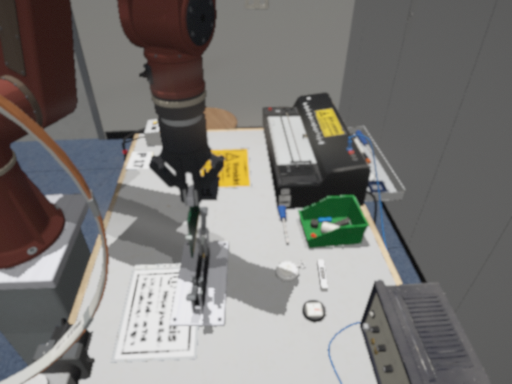

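```bash
python3 - <<'E'
from h import *
import pickle
t=cv2.imread("pics/w5.png"); m=pickle.load(open("pics/w5.pkl","rb"))
z=cv2.resize(t[35:235,210:310],None,fx=5,fy=5,interpolation=cv2.INTER_CUBIC)
cv2.imwrite("pics/z7.png",z[:600]); 
c,s=np.cos(-.062),np.sin(-.062)
def rk(Q): return np.array([[.4918+c*a-s*b,-.1824+s*a+c*b,d] for a,b,d in Q])
print((proj("wrist",rk([[0,.084,.07],[0,.06,.078],[-.0085,.05,.076],[.0085,.05,.076],[0,.115,.008]]),m)))
E
```

```text
[[257.05338742 101.23886621]
 [256.97667429 125.04549786]
 [248.86932218 134.75286912]
 [265.05904506 134.8000306 ]
 [257.28304547  78.03017986]]
```

View pics/z7.png

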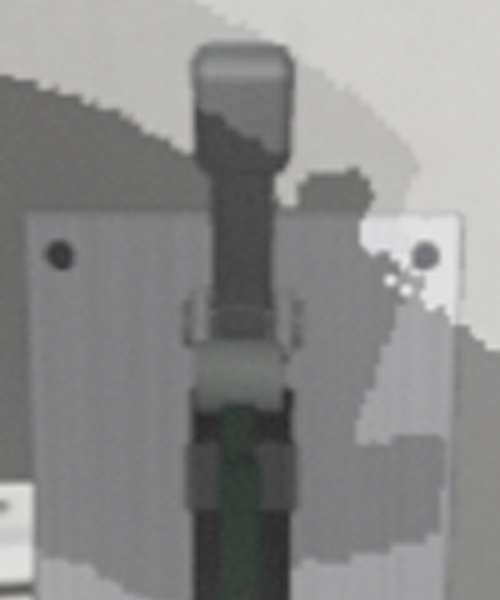

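```bash
python3 -m jog '0 0 0 0 0 12 5; 0 0 0 0 0 30 5; 0 0 0 0 0 48 5; 0 0 0 0 0 60 5; 0 0 0 0 0 66 5; 0 0 0 0 0 70 5; 0 0 0 0 0 70 5' 
python3 - <<'E'
from h import *
im=cams.capture("wrist"); cv2.imwrite("pics/w6.png",im[:,:,::-1])
z=cv2.resize(im[60:260,200:320,::-1],None,fx=4,fy=4,interpolation=cv2.INTER_CUBIC); z=cv2.convertScaleAbs(z,alpha=1.8,beta=10)
cv2.imwrite("pics/z8.png",z[:600]) 
s=telemetry.state(); print(s['t'],s['ee_pos'],s['tool_rot'],s['force'],s['width'])
im=cams.capture("side");z=cv2.resize(im[180:340,140:260,::-1],None,fx=3.7,fy=3.7,interpolation=cv2.INTER_CUBIC);cv2.imwrite("pics/s6.png",z)
E
```

```text
t: 8.85
ee_pos: [0.4917, -0.1823, 0.1579]
tool_rot: [0.728, 0.685, -0.0, -0.0]
force: [1.0, 0.1, -4.9]
width: 0.011
8.9 [ 0.49196268 -0.18242442  0.15829694] [7.28205586e-01 6.85358711e-01 6.71502671e-05 2.39543721e-04] [-1.0703665   1.56044945 -4.56475203] 0.010637592750509035
```

View pics/z8.png

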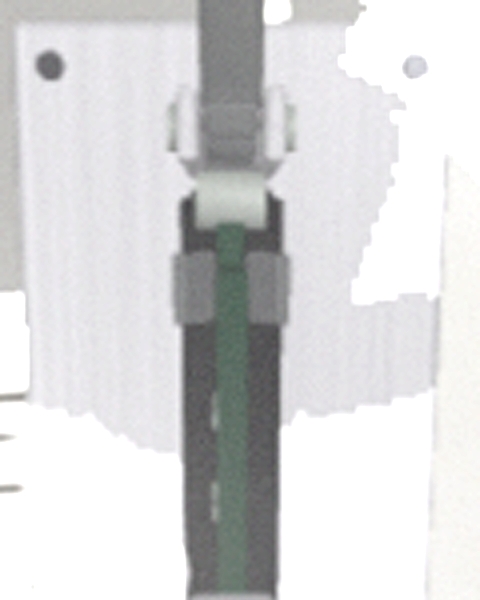

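View pics/s6.png

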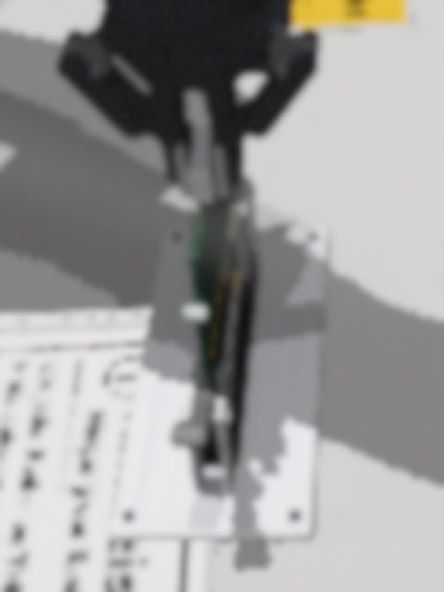

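```bash
python3 -m jog '0 0 0 0 0 8 5; 0 0 0 0 0 16 5; 0 0 0 0 0 24 5; 0 0 0 0 0 30 5; 0 0 0 0 0 35 5; 0 0 0 0 0 35 5' 
```

```text
t: 9.55
ee_pos: [0.4912, -0.1821, 0.1222]
tool_rot: [0.728, 0.685, -0.0, -0.001]
force: [0.5, -0.8, -5.5]
width: 0.0109
```

```bash
python3 -m jog '0 0 0 0 0 4 5; 0 0 0 0 0 8 5; 0 0 0 0 0 12 5; 0 0 0 0 0 15 5; 0 0 0 0 0 15 5; 0 0 0 0 0 15 5' 
```

```text
t: 10.15
ee_pos: [0.4917, -0.1823, 0.108]
tool_rot: [0.728, 0.685, 0.0, -0.0]
force: [0.5, -1.3, -5.2]
width: 0.0108
```

```bash
python3 -m jog '0 0 0 0 0 2 5; 0 0 0 0 0 4 5; 0 0 0 0 0 5 5; 0 0 0 0 0 5 5; 0 0 0 0 0 5 5' ;  python3 -m jog '0 0 0 0 0 1 5; 0 0 0 0 0 1 5; 0 0 0 0 0 1 5'; python3 -m jog '0 0 0 0 0 0.8 5; 0 0 0 0 0 0.8 5; 0 0 0 0 0 0.8 5'
```

```text
t: 10.65
ee_pos: [0.4917, -0.1823, 0.103]
tool_rot: [0.728, 0.685, 0.0, -0.0]
force: [-0.7, -0.2, -5.1]
width: 0.0111
t: 10.95
ee_pos: [0.4917, -0.1823, 0.102]
tool_rot: [0.728, 0.685, 0.0, -0.0]
force: [0.1, 0.1, -4.7]
width: 0.011
t: 11.25
ee_pos: [0.4917, -0.1823, 0.1012]
tool_rot: [0.728, 0.685, 0.0, -0.0]
force: [-0.5, -0.0, -5.7]
width: 0.0111
```

```bash
python3 -m jog '0 0 0 0 0 0.7 5; 0 0 0 0 0 0.7 5; 0 0 0 0 0 0.7 5' ;  python3 -m jog '0 0 0 0 0 0.4 5; 0 0 0 0 0 0.4 5; 0 0 0 0 0 0.4 5'
```

```text
t: 11.55
ee_pos: [0.4917, -0.1823, 0.1005]
tool_rot: [0.728, 0.685, -0.0, -0.0]
force: [-1.2, -0.7, -4.5]
width: 0.0107
t: 11.85
ee_pos: [0.4918, -0.1824, 0.1003]
tool_rot: [0.728, 0.685, 0.0, 0.0]
force: [0.4, 0.8, -1.8]
width: 0.0109
```

```bash
python3 -m jog '0 0 0 0 0 0 20; 0 0 0 0 0 0 40; 0 0 0 0 0 0 60; 0 0 0 0 0 0 60; 0 0 0 0 0 0 60' ;  python3 -m jog '0 0 0 0 0 -10 60; 0 0 0 0 0 -30 60; 0 0 0 0 0 -60 60; 0 0 0 0 0 -100 60; 0 0 0 0 0 -120 60; 0 0 0 0 0 -120 60'
python3 - <<'E'
from h import *
im=cams.capture("wrist"); cv2.imwrite("pics/w7.png",im[:,:,::-1])
import pickle; pickle.dump(cams.camera_model("wrist"),open("pics/w7.pkl","wb"))
im=cams.capture("side");z=cv2.resize(im[180:340,140:260,::-1],None,fx=3.7,fy=3.7,interpolation=cv2.INTER_CUBIC);cv2.imwrite("pics/s7.png",z)
s=telemetry.state(); print(s['t'],s['ee_pos'],s['tool_rot'],s['force'],s['width'])
E
```

```text
t: 12.35
ee_pos: [0.4918, -0.1824, 0.1002]
tool_rot: [0.728, 0.685, 0.0, 0.0]
force: [-0.8, -0.5, 0.2]
width: 0.0599
t: 12.95
ee_pos: [0.4934, -0.1832, 0.2239]
tool_rot: [0.728, 0.685, 0.001, 0.003]
force: [0.6, 0.5, -0.5]
width: 0.0601
13.05 [ 0.49184103 -0.18239183  0.22055897] [7.28204730e-01 6.85359491e-01 1.37114831e-04 4.68415030e-04] [ 0.20138927  0.28239968 -0.38172783] 0.060065572525853796
```

View pics/w7.png

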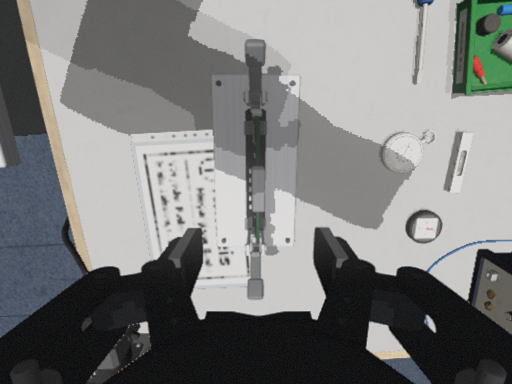

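View pics/s7.png

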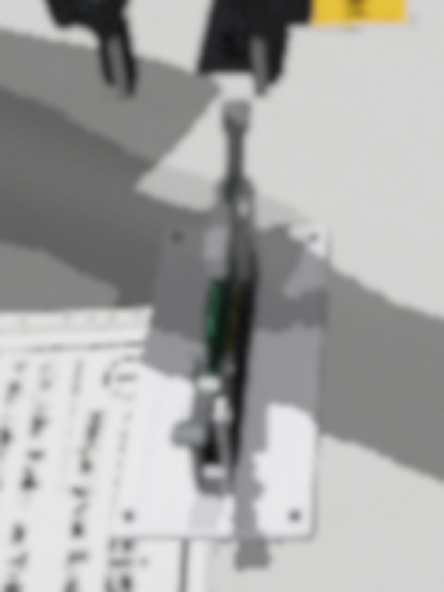

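```bash
python3 -m jog '0 0 0 40 0 0 30; 0 0 0 80 0 0 0; 0 0 0 120 0 0 0; 0 0 0 155 0 10 0; 0 0 0 155 0 40 0; 0 0 0 155 0 70 0; 0 0 0 155 0 100 0; 0 0 0 155 0 118.5 0; 0 0 0 155 0 118.5 0; 0 0 0 155 0 118.5 0' 20
python3 - <<'E'
from h import *
im=cams.capture("side");z=cv2.resize(im[150:340,100:280,::-1],None,fx=3.7,fy=3.1,interpolation=cv2.INTER_CUBIC);cv2.imwrite("pics/s8.png",z)
im=cams.capture("wrist"); cv2.imwrite("pics/w8.png",im[:,:,::-1])
s=telemetry.state(); print(s['t'],s['ee_pos'],s['tool_rot'],s['force'],s['width'])
E
```

```text
t: 14.05
ee_pos: [0.5005, -0.0275, 0.1013]
tool_rot: [0.728, 0.685, -0.0, -0.001]
force: [-0.7, 0.1, 0.3]
width: -0.0
14.15 [ 0.50167533 -0.02776522  0.10244441] [7.28246871e-01 6.85314649e-01 3.32241175e-04 4.63717941e-04] [ 0.56134956 -0.16058352  0.83507276] 0.00011900855635134705
```

View pics/s8.png

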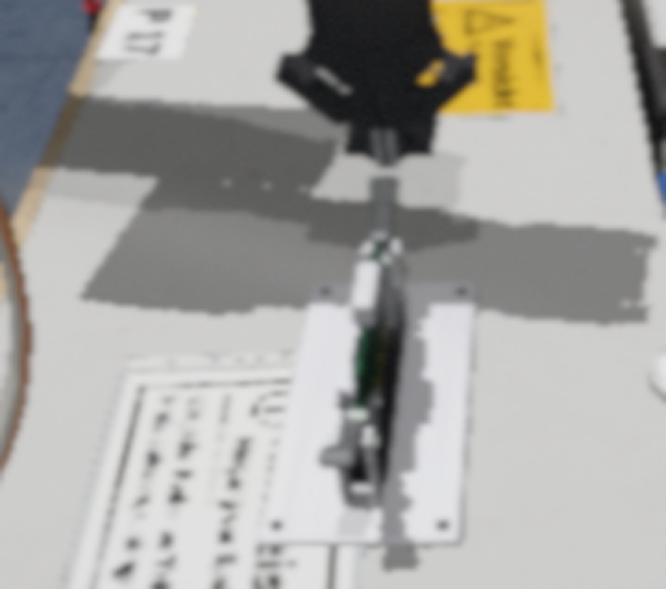

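View pics/w8.png

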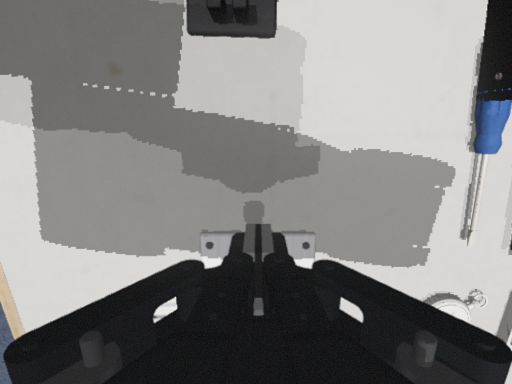

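```bash
python3 -m jog '0 0 0 -6 0 0 0; 0 0 0 -12 0 0 0; 0 0 0 -17 0 0 0; 0 0 0 -21 0 0 0; 0 0 0 -25 0 0 0; 0 0 0 -28 0 0 0; 0 0 0 -30 0 0 0'
python3 -m jog '0 0 0 -4 0 0 0; 0 0 0 -8 0 0 0; 0 0 0 -10 0 0 0'
```

```text
t: 14.85
ee_pos: [0.4992, -0.058, 0.1016]
tool_rot: [0.728, 0.685, -0.0, 0.0]
force: [0.4, 1.2, 0.3]
width: -0.0001
t: 15.15
ee_pos: [0.4986, -0.068, 0.1016]
tool_rot: [0.728, 0.685, -0.0, 0.0]
force: [0.2, 0.1, 0.3]
width: 0.0002
```

```bash
python3 - <<'E'
from h import *
im=cams.capture("side");z=cv2.resize(im[180:310,160:260,::-1],None,fx=5,fy=4.5,interpolation=cv2.INTER_CUBIC);cv2.imwrite("pics/s9.png",z)
im=cams.capture("top");z=cv2.resize(im[205:275,275:415,::-1],None,fx=5.6,fy=5.6,interpolation=cv2.INTER_CUBIC);cv2.imwrite("pics/t9.png",z)
E
```

```text
(no output)
```

View pics/s9.png

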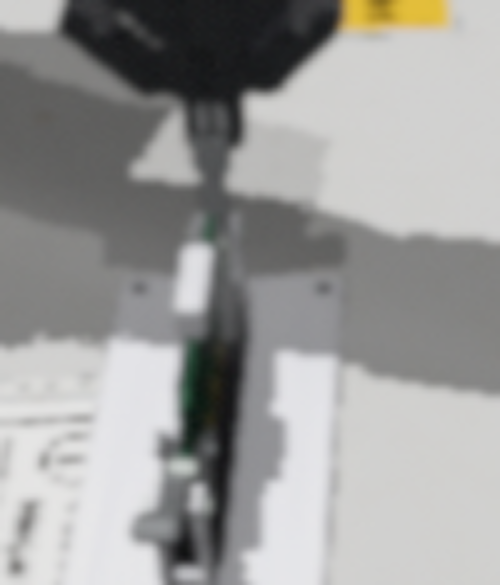

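View pics/t9.png

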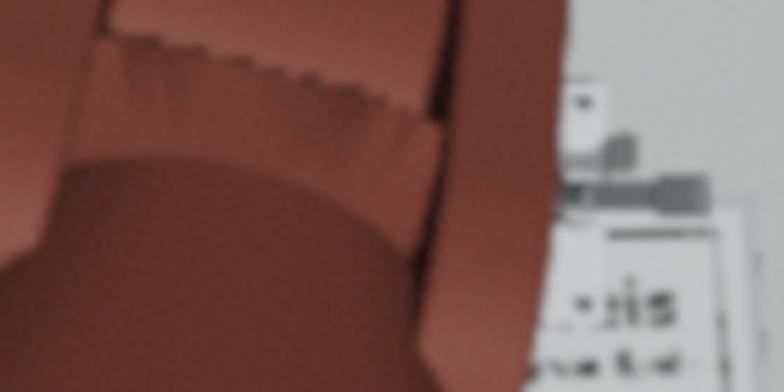

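```bash
python3 -m jog '0 0 0 -2 0 0 0; 0 0 0 -4 0 0 0; 0 0 0 -5 0 0 0; 0 0 0 -5 0 0 0'; python3 -m jog '0 0 0 -1.5 0 0 0; 0 0 0 -3 0 0 0; 0 0 0 -3 0 0 0';python3 -m jog '0 0 0 -1 0 0 0; 0 0 0 -2 0 0 0; 0 0 0 -2 0 0 0'
```

```text
t: 15.65
ee_pos: [0.4984, -0.0727, 0.1016]
tool_rot: [0.728, 0.685, -0.0, 0.0]
force: [-0.3, 0.6, 0.1]
width: -0.0003
t: 15.95
ee_pos: [0.4982, -0.0755, 0.1016]
tool_rot: [0.728, 0.685, 0.0, -0.0]
force: [0.3, 1.8, 0.8]
width: 0.0
t: 16.25
ee_pos: [0.4981, -0.0775, 0.1016]
tool_rot: [0.728, 0.685, 0.0, -0.0]
force: [0.2, 2.7, 2.6]
width: -0.0
```

```bash
python3 -m jog '0 0 0 -1 0 0 0; 0 0 0 -2 0 0 0; 0 0 0 -3 0 0 0; 0 0 0 -3 0 0 0'; python3 - <<'E'
from h import *
s=telemetry.state(); print(s['t'],s['ee_pos'],s['force'])
im=cams.capture("wrist"); cv2.imwrite("pics/w10.png",im[:,:,::-1])
im=cams.capture("side");z=cv2.resize(im[180:310,160:260,::-1],None,fx=5,fy=4.5,interpolation=cv2.INTER_CUBIC);cv2.imwrite("pics/s10.png",z)
E
```

```text
t: 16.65
ee_pos: [0.498, -0.0804, 0.1017]
tool_rot: [0.728, 0.685, 0.0, -0.0]
force: [-0.1, 4.1, 2.8]
width: -0.0001
16.65 [ 0.49795165 -0.08035438  0.10167109] [-0.14042188  4.07538623  2.84005035]
```

View pics/s10.png

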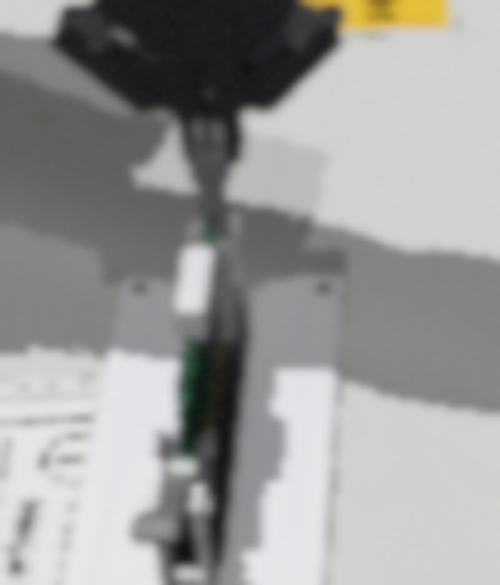

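```bash
python3 -m jog '0 0 0 8 0 0 0; 0 0 0 8 0 -30 0; 0 0 0 -10 0 -55 0; 0 0 0 -55 0 -55 0; 0 0 0 -100 0 -55 0; 0 0 0 -145 0 -55 0; 0 0 0 -190 0 -55 0; 0 0 0 -230 0 -55 0; 0 0 0 -257 0 -55 0; 0 0 0 -257 0 -55 0'
python3 -m jog '0 0 0 0 0 25 0; 0 0 0 0 0 45 0; 0 0 0 0 0 55 0; 0 0 0 0 0 55 0;0 0 0 8 0 55 0; 0 0 0 16 0 55 0; 0 0 0 24 0 55 0; 0 0 0 32 0 55 0; 0 0 0 39 0 55 0; 0 0 0 39 0 55 0'
python3 - <<'E'
from h import *
s=telemetry.state(); print(s['t'],s['ee_pos'],s['force'])
im=cams.capture("side");z=cv2.resize(im[180:340,140:260,::-1],None,fx=5,fy=3.7,interpolation=cv2.INTER_CUBIC);cv2.imwrite("pics/s11.png",z)
E
```

```text
t: 17.75
ee_pos: [0.4818, -0.3406, 0.1561]
tool_rot: [0.73, 0.684, -0.001, 0.001]
force: [0.3, 0.2, 0.6]
width: -0.0002
t: 18.75
ee_pos: [0.4846, -0.2966, 0.1016]
tool_rot: [0.728, 0.686, 0.0, -0.001]
force: [0.3, 0.3, -0.4]
width: 0.0
18.75 [ 0.48461673 -0.29655485  0.10162309] [ 0.31165856  0.27690981 -0.41177735]
```

View pics/s11.png

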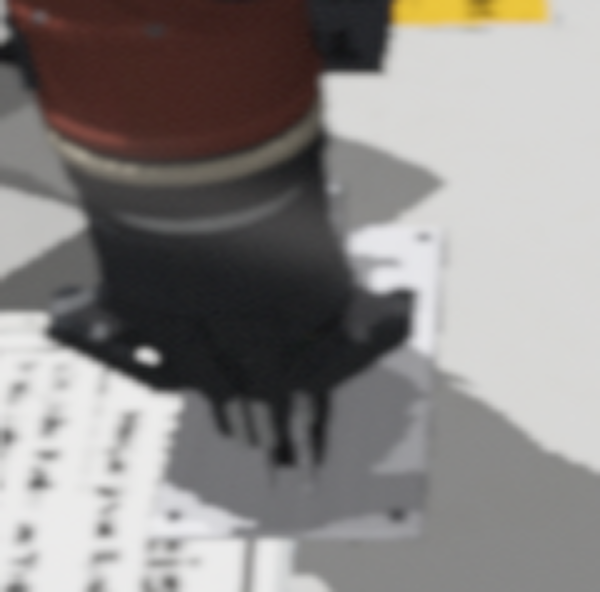

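```bash
python3 -m jog '0 0 0 3 0 0 0; 0 0 0 6 0 0 0; 0 0 0 9 0 0 0; 0 0 0 11 0 0 0; 0 0 0 11 0 0 0';python3 -m jog '0 0 0 1 0 0 0; 0 0 0 2 0 0 0; 0 0 0 2 0 0 0';  python3 -m jog '0 0 0 1 0 0 0; 0 0 0 2 0 0 0; 0 0 0 2 0 0 0'
```

```text
t: 19.3
ee_pos: [0.4854, -0.2875, 0.1018]
tool_rot: [0.728, 0.685, -0.0, 0.0]
force: [-1.0, -3.1, 2.4]
width: 0.0001
t: 19.6
ee_pos: [0.4856, -0.2854, 0.1018]
tool_rot: [0.728, 0.685, -0.0, 0.0]
force: [0.3, -4.1, 3.5]
width: -0.0
t: 19.9
ee_pos: [0.4857, -0.2831, 0.1016]
tool_rot: [0.728, 0.685, 0.0, 0.0]
force: [0.2, -4.0, 2.2]
width: 0.0001
```

```bash
python3 -m jog '0 0 0 1 0 0 0; 0 0 0 2 0 0 0; 0 0 0 2 0 0 0';  python3 -m jog '0 0 0 1 0 0 0; 0 0 0 2 0 0 0; 0 0 0 2 0 0 0'
```

```text
t: 20.2
ee_pos: [0.4858, -0.281, 0.1016]
tool_rot: [0.728, 0.685, 0.0, -0.0]
force: [0.7, -4.1, 3.0]
width: 0.0001
t: 20.5
ee_pos: [0.4859, -0.2794, 0.1017]
tool_rot: [0.728, 0.685, -0.0, 0.0]
force: [-0.3, -5.4, 2.9]
width: -0.0003
```

```bash
python3 -m jog '0 0 0 -8 0 0 0; 0 0 0 -8 0 -30 0; 0 0 0 10 0 -55 0; 0 0 0 55 0 -55 0; 0 0 0 100 0 -55 0; 0 0 0 145 0 -55 0; 0 0 0 185 0 -55 0; 0 0 0 212 0 -55 0; 0 0 0 212 0 -30 0; 0 0 0 212 0 -8 0'
python3 -m jog '0 0 0 0 0 0 0; 0 0 0 -6 0 0 0; 0 0 0 -11 0 0 0; 0 0 0 -13 0 0 0; 0 0 0 -15 0 0 0; 0 0 0 -15 0 0 0'
```

```text
t: 21.5
ee_pos: [0.4983, -0.066, 0.1088]
tool_rot: [0.727, 0.686, 0.0, -0.001]
force: [-0.1, -1.4, -0.1]
width: -0.0001
t: 22.1
ee_pos: [0.4982, -0.0827, 0.1103]
tool_rot: [0.728, 0.685, 0.001, 0.0]
force: [0.1, 3.6, 1.7]
width: -0.0001
```

```bash
python3 -m jog '0 0 0 -1 0 0 0; 0 0 0 -2 0 0 0; 0 0 0 -2 0 0 0'; python3 -m jog '0 0 0 -1 0 0 0; 0 0 0 -2 0 0 0; 0 0 0 -2 0 0 0'; python3 -m jog '0 0 0 -1 0 0 0; 0 0 0 -2 0 0 0; 0 0 0 -2 0 0 0'
```

```text
t: 22.4
ee_pos: [0.498, -0.0844, 0.11]
tool_rot: [0.728, 0.685, 0.0, 0.0]
force: [0.9, 3.6, 3.8]
width: 0.0003
t: 22.7
ee_pos: [0.4978, -0.0866, 0.1098]
tool_rot: [0.728, 0.685, 0.0, 0.0]
force: [2.2, 4.0, 2.1]
width: -0.0004
t: 23.0
ee_pos: [0.4976, -0.0887, 0.1097]
tool_rot: [0.728, 0.685, 0.0, 0.0]
force: [0.9, 4.9, 3.0]
width: -0.0001
```

```bash
python3 -m jog '0 0 0 -1 0 0 0; 0 0 0 -2 0 0 0; 0 0 0 -2 0 0 0'; python3 -m jog '0 0 0 -1 0 0 0; 0 0 0 -2 0 0 0; 0 0 0 -2 0 0 0'
```

```text
t: 23.3
ee_pos: [0.4974, -0.0907, 0.1095]
tool_rot: [0.728, 0.685, -0.0, 0.0]
force: [2.8, 3.5, 1.8]
width: -0.0002
t: 23.6
ee_pos: [0.497, -0.0926, 0.1095]
tool_rot: [0.728, 0.685, -0.0, -0.0]
force: [1.7, 3.0, -0.5]
width: 0.0002
```

```bash
python3 - <<'E'
from h import *
s=telemetry.state(); print(s['t'],s['ee_pos'],s['force'],s['moment'])
im=cams.capture("side");z=cv2.resize(im[180:340,140:260,::-1],None,fx=5,fy=3.7,interpolation=cv2.INTER_CUBIC);cv2.imwrite("pics/s12.png",z)
im=cams.capture("wrist"); cv2.imwrite("pics/w12.png",cv2.resize(im[180:330,180:340,::-1],None,fx=4,fy=4))
E
```

```text
23.6 [ 0.49698628 -0.09262762  0.10945422] [ 1.67705905  2.9603304  -0.52483766] [ 0.63821385 -0.3659603  -0.02868145]
```

View pics/s12.png

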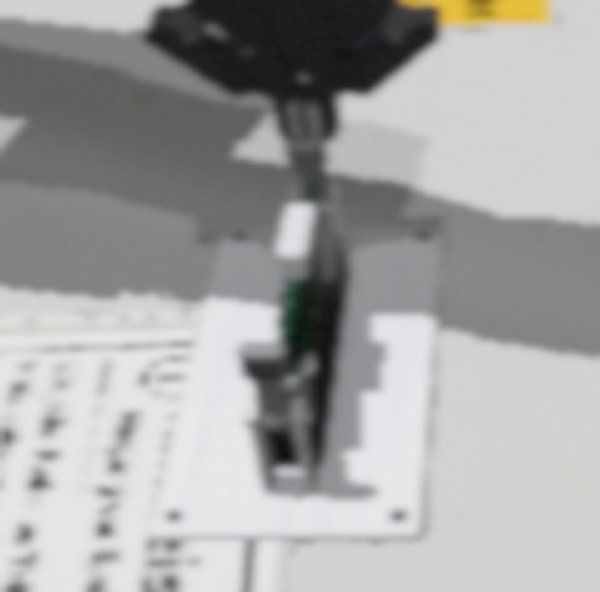

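View pics/w12.png

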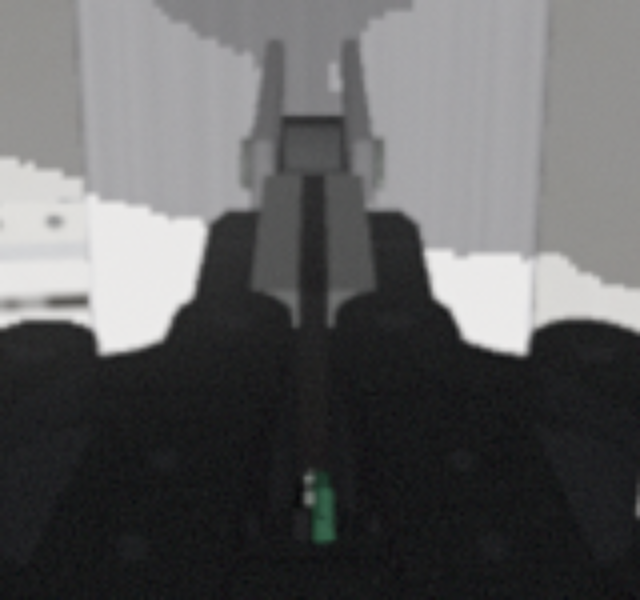

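```bash
python3 -m jog '0 0 0 8 0 0 0; 0 0 0 8 0 -25 0; 0 0 0 -10 0 -48 0; 0 0 0 -55 0 -48 0; 0 0 0 -100 0 -48 0; 0 0 0 -145 0 -48 0; 0 0 0 -180 0 -48 0; 0 0 0 -202 0 -48 0; 0 0 0 -202 0 -25 0; 0 0 0 -202 0 0 0'
python3 -m jog '0 0 0 0 0 0 0; 0 0 0 6 0 0 0; 0 0 0 11 0 0 0; 0 0 0 14 0 0 0; 0 0 0 16 0 0 0; 0 0 0 16 0 0 0'; python3 -m jog '0 0 0 1 0 0 0; 0 0 0 2 0 0 0; 0 0 0 2 0 0 0'; python3 -m jog '0 0 0 1 0 0 0; 0 0 0 2 0 0 0; 0 0 0 2 0 0 0'
```

```text
t: 24.7
ee_pos: [0.4849, -0.2954, 0.1095]
tool_rot: [0.729, 0.685, -0.0, 0.001]
force: [-0.1, 0.3, -0.1]
width: 0.0003
t: 25.3
ee_pos: [0.4866, -0.2787, 0.1106]
tool_rot: [0.728, 0.685, -0.0, 0.001]
force: [-0.6, -3.7, 2.6]
width: -0.0004
t: 25.6
ee_pos: [0.4866, -0.277, 0.1102]
tool_rot: [0.728, 0.685, -0.0, 0.001]
force: [0.2, -4.5, 3.2]
width: -0.0003
t: 25.9
ee_pos: [0.4867, -0.2749, 0.1101]
tool_rot: [0.728, 0.685, -0.0, 0.001]
force: [0.4, -5.0, 3.1]
width: -0.0
```

```bash
python3 -m jog '0 0 0 1 0 0 0; 0 0 0 2 0 0 0; 0 0 0 2 0 0 0'; python3 -m jog '0 0 0 1 0 0 0; 0 0 0 2 0 0 0; 0 0 0 2 0 0 0'
```

```text
t: 26.2
ee_pos: [0.4867, -0.2726, 0.11]
tool_rot: [0.728, 0.685, 0.0, 0.001]
force: [1.2, -5.0, 3.3]
width: 0.0002
t: 26.5
ee_pos: [0.4868, -0.2703, 0.1098]
tool_rot: [0.728, 0.685, 0.0, 0.0]
force: [1.4, -4.4, 3.1]
width: 0.0003
```

```bash
python3 -m jog '0 0 0 -8 0 0 0; 0 0 0 -8 0 -25 0; 0 0 0 10 0 -48 0; 0 0 0 55 0 -48 0; 0 0 0 100 0 -48 0; 0 0 0 145 0 -48 0; 0 0 0 175 0 -48 0; 0 0 0 193 0 -48 0; 0 0 0 193 0 -25 0; 0 0 0 193 0 0 0'
python3 -m jog '0 0 0 0 0 0 0; 0 0 0 -5 0 0 0; 0 0 0 -10 0 0 0; 0 0 0 -13 0 0 0; 0 0 0 -15 0 0 0; 0 0 0 -15 0 0 0'; python3 -m jog '0 0 0 -1 0 0 0; 0 0 0 -2 0 0 0; 0 0 0 -2 0 0 0'; python3 -m jog '0 0 0 -1 0 0 0; 0 0 0 -2 0 0 0; 0 0 0 -2 0 0 0'
```

```text
t: 27.5
ee_pos: [0.498, -0.0766, 0.1092]
tool_rot: [0.728, 0.686, 0.0, -0.0]
force: [0.8, 0.2, -0.8]
width: 0.0
t: 28.1
ee_pos: [0.4976, -0.0929, 0.1102]
tool_rot: [0.728, 0.685, 0.0, 0.0]
force: [1.2, 1.3, 0.4]
width: 0.0002
t: 28.4
ee_pos: [0.4974, -0.0942, 0.1098]
tool_rot: [0.728, 0.685, 0.0, 0.0]
force: [2.5, 4.5, 3.3]
width: -0.0001
t: 28.7
ee_pos: [0.4972, -0.0959, 0.1096]
tool_rot: [0.728, 0.686, 0.001, -0.0]
force: [2.3, 5.9, 2.5]
width: 0.0002
```

```bash
python3 -m jog '0 0 0 -1 0 0 0; 0 0 0 -1 0 0 0'; python3 -m jog '0 0 0 -1 0 0 0;  0 0 0 -1 0 0 0';python3 -m jog '0 0 0 -1 0 0 0;  0 0 0 -1 0 0 0'
```

```text
t: 28.9
ee_pos: [0.4971, -0.0966, 0.1095]
tool_rot: [0.728, 0.686, 0.001, -0.0]
force: [3.1, 6.1, 0.4]
width: 0.0001
t: 29.1
ee_pos: [0.4971, -0.0973, 0.1094]
tool_rot: [0.728, 0.686, 0.001, -0.001]
force: [2.5, 7.6, 0.0]
width: 0.0001
t: 29.3
ee_pos: [0.4969, -0.098, 0.1093]
tool_rot: [0.728, 0.686, 0.001, -0.001]
force: [3.2, 9.0, -1.1]
width: -0.0001
```

```bash
python3 -m jog '0 0 0 -1 0 0 0; 0 0 0 -1 0 0 0'; python3 -m jog '0 0 0 -1 0 0 0;  0 0 0 -1 0 0 0';python3 -m jog '0 0 0 -1 0 0 0;  0 0 0 -1 0 0 0'
```

```text
t: 29.5
ee_pos: [0.4967, -0.0989, 0.1093]
tool_rot: [0.728, 0.686, 0.001, -0.001]
force: [2.5, 9.8, 0.5]
width: 0.0001
t: 29.7
ee_pos: [0.4965, -0.0997, 0.1092]
tool_rot: [0.728, 0.686, 0.001, -0.001]
force: [2.9, 10.8, -0.5]
width: 0.0
t: 29.9
ee_pos: [0.4964, -0.1004, 0.1092]
tool_rot: [0.728, 0.686, 0.001, -0.002]
force: [3.6, 11.7, 0.1]
width: -0.0001
```

```bash
python3 -m jog '0 0 0 -1 0 0 0; 0 0 0 -2 0 0 0; 0 0 0 -2 0 0 0'; python3 -m jog '0 0 0 -1 0 0 0;  0 0 0 -1 0 0 0';python3 -m jog '0 0 0 -1 0 0 0;  0 0 0 -1 0 0 0'
```

```text
t: 30.2
ee_pos: [0.4961, -0.1019, 0.1091]
tool_rot: [0.728, 0.686, 0.002, -0.002]
force: [2.4, 14.7, -0.0]
width: 0.0002
t: 30.4
ee_pos: [0.4959, -0.1026, 0.109]
tool_rot: [0.728, 0.686, 0.002, -0.002]
force: [3.4, 15.4, 0.1]
width: 0.0001
t: 30.6
ee_pos: [0.4958, -0.1034, 0.109]
tool_rot: [0.728, 0.686, 0.002, -0.002]
force: [3.2, 15.5, -0.2]
width: 0.0002
```

```bash
python3 -m jog '0 0 0 -1 0 0 0; 0 0 0 -1 0 0 0'; python3 -m jog '0 0 0 -1 0 0 0;  0 0 0 -1 0 0 0'; python3 -m jog '0 0 0 0 0 0 0'
```

```text
t: 30.8
ee_pos: [0.4957, -0.104, 0.109]
tool_rot: [0.728, 0.686, 0.002, -0.003]
force: [3.6, 17.5, 0.5]
width: 0.0002
t: 31.0
ee_pos: [0.4956, -0.1048, 0.1089]
tool_rot: [0.727, 0.686, 0.002, -0.003]
force: [2.2, 18.0, 1.1]
width: 0.0001
t: 31.1
ee_pos: [0.4956, -0.1048, 0.1089]
tool_rot: [0.727, 0.686, 0.002, -0.003]
force: [2.3, 18.5, 1.3]
width: -0.0001
```

```bash
python3 -m jog '0 0 0 -0.5 0 0 0; 0 0 0 -0.5 0 0 0; 0 0 0 -0.5 0 0 0'; python3 -m jog '0 0 0 -0.5 0 0 0; 0 0 0 -0.5 0 0 0';python3 - <<'E'
from h import *
s=telemetry.state(); print(s['t'],s['ee_pos'],s['force'],np.linalg.norm(s['force']))
im=cams.capture("side");z=cv2.resize(im[180:340,140:260,::-1],None,fx=5,fy=3.7,interpolation=cv2.INTER_CUBIC);cv2.imwrite("pics/s13.png",z)
im=cams.capture("wrist"); cv2.imwrite("pics/w13.png",cv2.resize(im[180:330,180:340,::-1],None,fx=4,fy=4))
E
```

```text
t: 31.4
ee_pos: [0.4955, -0.1052, 0.1089]
tool_rot: [0.727, 0.686, 0.002, -0.003]
force: [2.5, 18.7, 1.1]
width: 0.0001
t: 31.6
ee_pos: [0.4955, -0.1055, 0.109]
tool_rot: [0.727, 0.686, 0.002, -0.003]
force: [2.4, 19.3, 2.7]
width: 0.0002
31.6 [ 0.49546764 -0.10550446  0.10898269] [ 2.3981523  19.26259301  2.69133074] 19.596986631380297
```

View pics/s13.png

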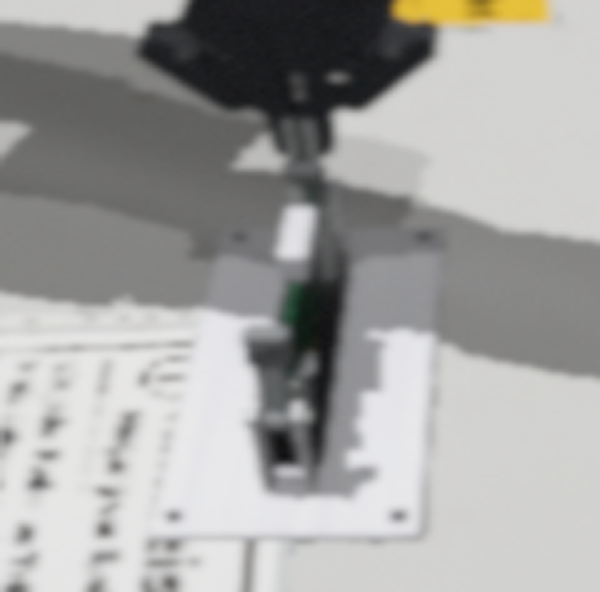

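View pics/w13.png

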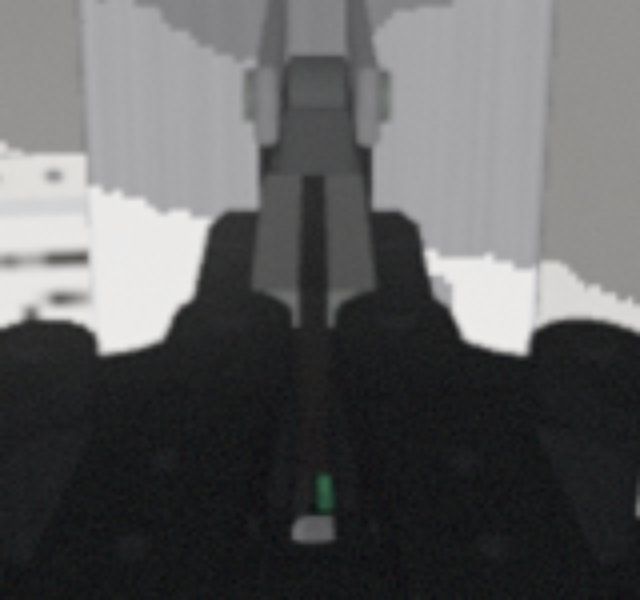

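```bash
python3 -m jog '0 0 0 6 0 0 0; 0 0 0 20 0 0 0; 0 0 0 20 0 -25 0; 0 0 0 0 0 -48 0; 0 0 0 -45 0 -48 0; 0 0 0 -90 0 -48 0; 0 0 0 -135 0 -48 0; 0 0 0 -165 0 -48 0; 0 0 0 -176 0 -48 0; 0 0 0 -176 0 -25 0'
python3 -m jog '0 0 0 0 0 25 0; 0 0 0 0 0 25 0; 0 0 0 5 0 25 0; 0 0 0 10 0 25 0; 0 0 0 13 0 25 0; 0 0 0 15 0 25 0; 0 0 0 15 0 25 0'; python3 -m jog '0 0 0 1 0 0 0; 0 0 0 2 0 0 0; 0 0 0 2 0 0 0'; python3 -m jog '0 0 0 1 0 0 0; 0 0 0 1 0 0 0'; python3 -m jog '0 0 0 1 0 0 0; 0 0 0 1 0 0 0'
```

```text
t: 32.7
ee_pos: [0.4867, -0.2877, 0.1363]
tool_rot: [0.729, 0.685, -0.0, 0.002]
force: [0.9, -0.2, 0.3]
width: 0.0
t: 33.4
ee_pos: [0.4869, -0.2704, 0.1104]
tool_rot: [0.728, 0.685, -0.0, 0.001]
force: [0.1, -0.8, 0.8]
width: 0.0005
t: 33.7
ee_pos: [0.4869, -0.2686, 0.11]
tool_rot: [0.728, 0.685, 0.0, 0.001]
force: [0.3, -3.4, 4.2]
width: -0.0001
t: 33.9
ee_pos: [0.4869, -0.2674, 0.1098]
tool_rot: [0.728, 0.685, 0.0, 0.0]
force: [1.4, -4.4, 3.2]
width: 0.0001
t: 34.1
ee_pos: [0.4869, -0.2664, 0.1096]
tool_rot: [0.728, 0.685, 0.0, 0.0]
force: [2.5, -4.5, 1.8]
width: -0.0
```

```bash
python3 -m jog '0 0 0 1 0 0 0; 0 0 0 2 0 0 0; 0 0 0 2 0 0 0'; python3 -m jog '0 0 0 1 0 0 0; 0 0 0 2 0 0 0; 0 0 0 2 0 0 0'; python3 -m jog '0 0 0 1 0 0 0; 0 0 0 2 0 0 0; 0 0 0 2 0 0 0'
```

```text
t: 34.4
ee_pos: [0.4869, -0.2648, 0.1095]
tool_rot: [0.728, 0.685, -0.0, 0.001]
force: [2.4, -7.1, -0.3]
width: -0.0
t: 34.7
ee_pos: [0.4869, -0.2634, 0.1095]
tool_rot: [0.728, 0.685, -0.001, 0.001]
force: [1.3, -9.2, -1.0]
width: -0.0002
t: 35.0
ee_pos: [0.4869, -0.2621, 0.1096]
tool_rot: [0.729, 0.685, -0.001, 0.001]
force: [0.3, -11.6, -0.9]
width: 0.0003
```

```bash
python3 -m jog '0 0 0 1 0 0 0; 0 0 0 2 0 0 0; 0 0 0 2 0 0 0'; python3 -m jog '0 0 0 1 0 0 0; 0 0 0 2 0 0 0; 0 0 0 2 0 0 0'; python3 -m jog '0 0 0 1 0 0 0; 0 0 0 1 0 0 0'
```

```text
t: 35.3
ee_pos: [0.487, -0.2608, 0.1098]
tool_rot: [0.729, 0.685, -0.002, 0.002]
force: [-0.4, -15.0, -0.1]
width: -0.0
t: 35.6
ee_pos: [0.4872, -0.259, 0.1099]
tool_rot: [0.729, 0.685, -0.002, 0.002]
force: [-1.0, -14.2, -0.9]
width: 0.0003
t: 35.8
ee_pos: [0.4873, -0.2583, 0.1099]
tool_rot: [0.729, 0.685, -0.002, 0.002]
force: [-1.7, -16.5, 1.1]
width: -0.0003
```

```bash
python3 -m jog '0 0 0 1 0 0 0; 0 0 0 1 0 0 0';python3 -m jog '0 0 0 1 0 0 0; 0 0 0 1 0 0 0';  python3 -m jog '0 0 0 0.5 0 0 0; 0 0 0 0.5 0 0 0; 0 0 0 0.5 0 0 0'; python3 -m jog '0 0 0 0 0 0 0'
```

```text
t: 36.0
ee_pos: [0.4874, -0.2576, 0.11]
tool_rot: [0.729, 0.685, -0.002, 0.002]
force: [-1.6, -16.9, 1.3]
width: -0.0
t: 36.2
ee_pos: [0.4875, -0.257, 0.1102]
tool_rot: [0.729, 0.685, -0.003, 0.003]
force: [-3.0, -19.0, 0.7]
width: 0.0002
t: 36.5
ee_pos: [0.4875, -0.2566, 0.1102]
tool_rot: [0.729, 0.685, -0.003, 0.003]
force: [-2.2, -19.8, 1.1]
width: -0.0002
t: 36.6
ee_pos: [0.4875, -0.2567, 0.1102]
tool_rot: [0.729, 0.685, -0.003, 0.003]
force: [-2.2, -18.6, 0.3]
width: -0.0001
```

```bash
python3 -m jog '0 0 0 -6 0 0 0; 0 0 0 -20 0 0 0; 0 0 0 -20 0 -30 0; 0 0 0 -20 0 -70 0; 0 0 0 -20 0 -115 0; 0 0 0 -55 0 -145 0; 0 0 0 -55 0 -145 0; 0 0 0 -55 0 -145 0'
python3 - <<'E'
from h import *
import pickle
im=cams.capture("wrist"); cv2.imwrite("pics/w14.png",im[:,:,::-1])
pickle.dump(cams.camera_model("wrist"),open("pics/w14.pkl","wb"))
im=cams.capture("side");cv2.imwrite("pics/s14.png",im[:,:,::-1]);z=cv2.resize(im[180:340,140:260,::-1],None,fx=5,fy=3.7,interpolation=cv2.INTER_CUBIC);cv2.imwrite("pics/s14z.png",z)
s=telemetry.state(); print(s['t'],s['ee_pos'],s['force'])
E
```

```text
t: 37.4
ee_pos: [0.4837, -0.3078, 0.2541]
tool_rot: [0.729, 0.685, 0.0, -0.001]
force: [-0.5, 0.0, -1.2]
width: -0.0001
37.5 [ 0.48323717 -0.30647523  0.25292226] [ 0.20358636  0.56827574 -0.45699894]
```

View pics/w14.png

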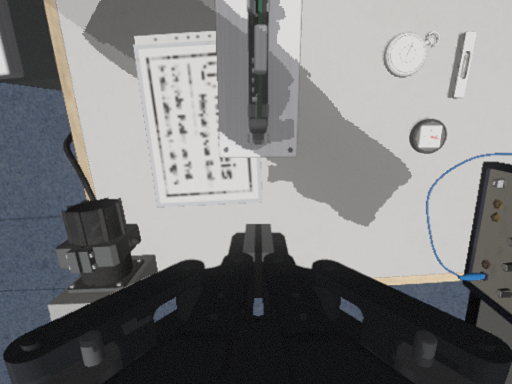

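View pics/s14z.png

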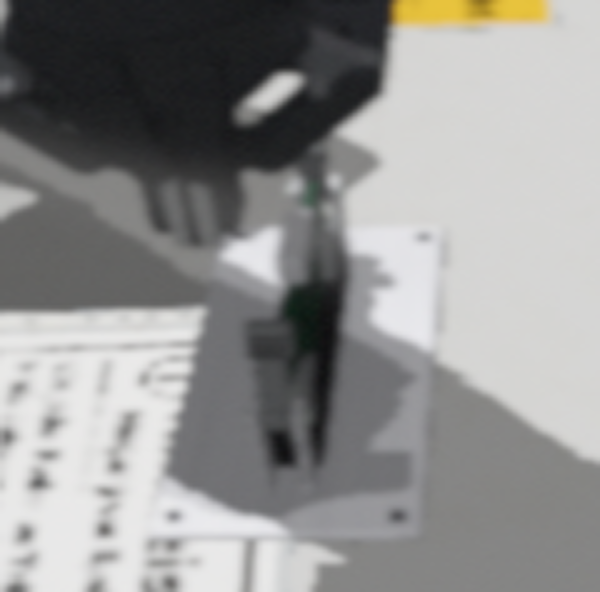

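```bash
python3 -m jog '0 0 0 30 0 0 0; 0 0 0 60 0 0 0; 0 0 0 80 0 0 0; 0 0 0 80 0 0 0; 0 0 0 80 0 0 0;0 0 0 80 0 0 0'
python3 - <<'E'
from h import *
import pickle
im=cams.capture("wrist"); cv2.imwrite("pics/w15.png",cv2.resize(im[40:240,190:330,::-1],None,fx=3,fy=3,interpolation=cv2.INTER_CUBIC))
m=cams.camera_model("wrist")
c,s=np.cos(-.0606),np.sin(-.0606)
def rk(Q): return np.array([[.4918+c*a-s*b,-.1824+s*a+c*b,d] for a,b,d in Q])
for v in (.3,.1,-.1,-.3):
    t=v-.35
    P=rk([[0,sg*(.084+.058*np.sin(t)),.07+.058*np.cos(t)] for sg in (1,-1)])
    print(v,((proj("wrist",P,m)-[190,40])*3).round())
s=telemetry.state(); print(s['t'],s['ee_pos'],s['force'],s['dq'].round(3))
E
```

```text
t: 38.1
ee_pos: [0.4887, -0.228, 0.254]
tool_rot: [0.728, 0.685, -0.0, -0.0]
force: [0.1, -0.3, -0.3]
width: -0.0002
0.3 [[200.  22.]
 [201. 536.]]
0.1 [[200.  64.]
 [201. 503.]]
-0.1 [[200. 105.]
 [201. 469.]]
-0.3 [[200. 140.]
 [201. 437.]]
38.15 [ 0.48877617 -0.22824658  0.25410695] [ 0.16589317 -0.16027269 -0.8826332 ] [-0.005 -0.001  0.002  0.001 -0.001  0.001]
```

View pics/w15.png

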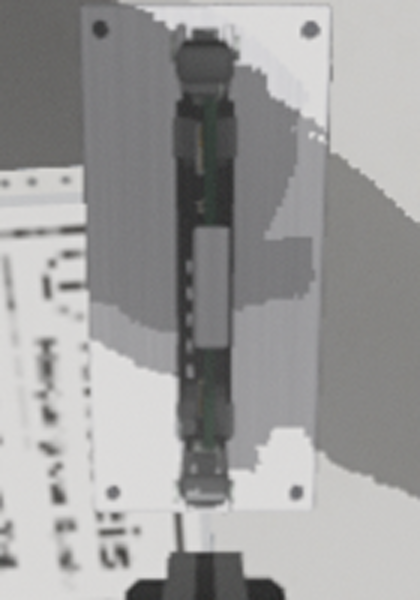

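```bash
python3 -c "
from workcell import ticket; print(ticket.finish_job())"
```

```text
the job is handed in; nothing more can be done
None
```

I took the board out of the stand, stood it in the rack slot and let it go. I then drew it down with the levers in small steps by turns and handed the job in at about 38 s of the 72 s allowed. No verdict came back.

- **Order and force:** The left lever was pressed home first and the right one after it. The highest wrist-force readings were about 19.6 N on the left and 19.9 N on the right. Both are below the 23 N limit and above the 16 N needed. On each lever the force climbed about 1.2 N per mm of commanded push once the pin had bottomed, as expected.
- **Last pictures:** The final wrist picture shows the board centred in the slot and both handles leaning inward, at a lever angle of roughly 0 rad each. The pins should then be at about z = 70 mm. That height comes from the lever angle, as I did not measure it directly.
- **Nothing disturbed:** The stopwatch, spirit level and compass look untouched in the last pictures, and I sent the arm nowhere near the screwdriver. I did not measure any of the four against their starting positions. At hand-in the arm stood clear above the rack with no contact force.
- **Disagreement:** The wrist camera showed the rack about 1 to 1.5 mm off my first fit. This was within the mouth's clearance, and the board went in without any noticeable side force.

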